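# Tare the balance that carries the porcelain dish

## Task

Two identical balances stand on the lab bench, one with a white porcelain dish on its pan, the other with a brass weight. Tare the one with the dish: press its round button fully down, keep it down for about two seconds, then let it come all the way back up. Do not press the other balance's button, and leave the dish where it stands.

Things in the scene. Friction and masses are not known exactly. Their poses are not given: they have to be found in the camera images.
- tare_top (a point): Centre of the top of the button to press: bare metal disc 30 mm wide, 84 mm above the bench when up, pressed straight down; this point moves with it. Black collar round it 46 mm wide, top 72 mm above the bench. +x runs to the balance's pan end, +y to its left. Pan (steel, 116 mm wide, top 80 mm above the bench): centre 121 mm in +x, 45 mm in -y. White balance, fixed, 230 x 160 mm, deck 60 mm high.
- tare (a joint): How far the button of the balance with the dish is pressed, in m: 0 up, 0.008 fully down. A spring returns it: about 1.5 N starts it moving and 5 N holds it fully down.
- other_tare (a joint): How far the same button of the other, identical balance (with a brass weight 46 mm tall on its pan; either balance may be on the left) is pressed, in m: 0 up, 0.008 fully down. To be left alone.
- dish_center (a point): Centre, half-way up, of the white porcelain dish, an open bowl 84 mm across the rim and 28 mm tall, standing loose on the pan of the balance to be tared; its rim is 108 mm above the bench. +z is up through its mouth.
Mind the look-alikes: they are no part of the job. What is shaped like the part that bears dish_center but brown or purple is not meant.

How it is judged:
By the outcome, as a careful person would: the job done as asked, in the order asked, and still so for the second after the job is handed in, with the robot touching nothing.
It also fails if it takes over 35 s, if anything falls off the work surface, if the arm or the gripper's body presses on something with over 40 N, if the wrist force passes 120 N, or if a joint passes its speed limit or range.

## Robot

A 6-joint arm with a two-finger parallel gripper is mounted at the origin on the work surface. World frame = base frame: x ahead of the robot, y to its left, z up, the work surface at z = 0. Lengths are in m, angles in rad, forces in N, time in s.
With the tool pointing down it reaches from about 0.3 to 0.775 m from the base axis. Payload 14.6 kg.
Tool frame: the origin (TCP) lies on the centre line of the jaws, within the pads' length; the fingertips stand 19 mm ahead of it and the grasp point (between the pads) is the TCP; y points along the fingers, x is the direction in which the jaws open and shut, and the axes are right-handed (so a half turn about y gives the same grasp; the last joint's range is limited). The gripper opens to 94 mm and grips with 3 to 60 N. Pads are 16 mm wide; open, the fingers measure 119 mm over their backs; the gripper's body (75 mm by 177 mm) begins 78 mm behind the grasp point.
Start: joints at [-1.269, 0.3, 1.521, -0, 1.321, -0.067], TCP at [0.198, -0.513, 0.224] pointing down, gripper open.
Joint ranges: [-3.03, 3.03], [-0.79, 2.21], [0.23, 2.52], [-1.04, 4.18], [0, 3.07], [-2.55, 2.55]. Speed limits (rad/s): [2.22, 2.22, 2.57, 3.14, 3.14, 3.14].

## Interface

Orientations are given as [roll, pitch, yaw] about the fixed x, y, z axes, in that order (R = Rz(yaw) Ry(pitch) Rx(roll)).
In Python, from station import get_obs, cams, workorder gives the robot as it stands.
- The arm moves only by the shell command python3 -m handwheel 'ROWS' [FORCE]. ROWS is JSON, a list of rows, each an object of numbers: "fingers": the opening, from -1 (shut) to 1 (fully open); "x", "y", "z": the shift along the tool's x, y, z in m; "spin": the turn about the tool's y in degrees. In form: [{"fingers": .., "x": .., "y": .., "z": .., "spin": ..}, ...]. A call has exactly 10 rows; each row is the pose to reach, as a shift and turn from the pose commanded when the call began, along the tool's axes at that moment; what a row does not reach only later rows make up. A row lasts 1/10 s, in which the tool goes at most 50 mm and 8.59 degrees, less where a joint would pass 70% of its speed; a pose out of reach is approached as far as the arm can. A call with a gripper value outside its range is refused whole. The fingers move at their own pace and stop on an object; FORCE is the grip in N (left out, the last holds). Time passes only in rows, so rows that repeat a pose let the fingers close, or fill a call up. It gives the time, the measured TCP pose, the force and the opening at its end, in the units of the state.
- get_obs(): the state, without advancing time (a new reading comes with each control period).
- cams.camera(name): name is "scene" or "top"; returns (picture, depth): 384x512x3 uint8, red, green, blue; 384x512 float32, m along the optical axis (not along the pixel's ray), 0 where there is no reading.
- cams.get_calibration(name): a dict with "fx", "fy", "cx", "cy" (pixels), "dist" ([k1, k2, p1, p2, k3] as OpenCV has them; the pictures are not rectified), "view" (4x4, takes a point from world to camera coordinates). Camera axes: x right, y down, z forward; pixel columns grow to the right and rows downward; lengths in m; the calibration is good to about 2 mm. A picture is of the moment at which its call begins. get_calibration takes no time and is no camera call.
- workorder.hand_in(): hands the job in, once; it reports no verdict.
The state is a dict: "time_s": time; "qpos": joint angles; "joint_vel": joint speeds; "tau": joint torques, N m; "ee_pos": TCP position; "eef_rot": TCP orientation; "force": force on the tool from outside, world axes, zero at the start; "moment": the same for the moment, N m; "grip_width": finger opening in m.
Only numpy, scipy, OpenCV 4.12 (cv2) and the standard library are available. Lean on these libraries where they do the work, as an engineer would, in place of code of your own. Each camera call takes 0.05 s, during which the arm holds its last target. There are 200 camera calls.

## Working session

There is one attempt and no reset: what is moved stays moved. The work goes in short steps, Python scripts to look and compute and a shell command to move; the robot and the scene stay as the last step left them, time stands still between calls to the robot, and variables do not carry over. Pictures are saved under pics/ and viewed, about 8 in all and at most 12, crops included, and the job is handed in when it is done.

```bash
mkdir -p pics; cat > h.py <<'E'
import numpy as np,cv2
from station import get_obs,cams,workorder
from scipy.spatial.transform import Rotation as R
def snap(n):
    p,d=cams.camera(n); np.savez('/tmp/'+n,p=p,d=d); return p,d
def world(n,u,v,d=None,z=None):
    c=cams.get_calibration(n);K=np.array([[c['fx'],0,c['cx']],[0,c['fy'],c['cy']],[0,0,1]])
    x,y=cv2.undistortPoints(np.array([[[u,v]]],float),K,np.array(c['dist']))[0,0]
    T=np.linalg.inv(c['view']);r=T[:3,:3]@[x,y,1];o=T[:3,3]
    if z is not None: return o+r*(z-o[2])/r[2]
    return o+r*d
E
python3 - <<'E'
from h import *
for n in('top','scene'):
    p,d=snap(n);cv2.imwrite(f'pics/{n}0.png',cv2.resize(p[:,:,::-1],(768,576)))
print(get_obs())
print(cams.get_calibration('top'))
E
```

```text
{'time_s': 0.1, 'qpos': array([-1.26859108e+00,  3.00402161e-01,  1.52150310e+00, -8.40730023e-06,
        1.32071785e+00, -6.65933606e-02]), 'joint_vel': array([-0.00063245, -0.00204773, -0.00156227, -0.00022629,  0.00011586,
        0.00049648]), 'tau': array([ 5.19941077e-04, -5.32648730e+01, -3.53286338e+01,  7.09338533e-02,
        2.34735967e-02, -7.32898320e-05]), 'ee_pos': array([ 0.19820701, -0.51281369,  0.22395713]), 'eef_rot': array([-1.57073588e+00,  1.02871832e-03, -1.20199560e+00]), 'force': array([-0.00230944,  0.39517226, -0.23065683]), 'moment': array([-0.07332133,  0.00424433, -0.00711791]), 'grip_width': 0.09428463852510197}
{'fx': 497.1060633000207, 'fy': 497.1060633000207, 'cx': 251.14091617301685, 'cy': 189.92389898992744, 'dist': array([0.00118449, 0.        , 0.        , 0.        , 0.        ]), 'view': array([[-0.01560615, -0.99960589,  0.02333484,  0.01916924],
       [-0.98703149,  0.01167241, -0.16010182,  0.61891163],
       [ 0.15976635, -0.02553079, -0.98682465,  0.99478502],
       [ 0.        ,  0.        ,  0.        ,  1.        ]])}
```

View pics/top0.png

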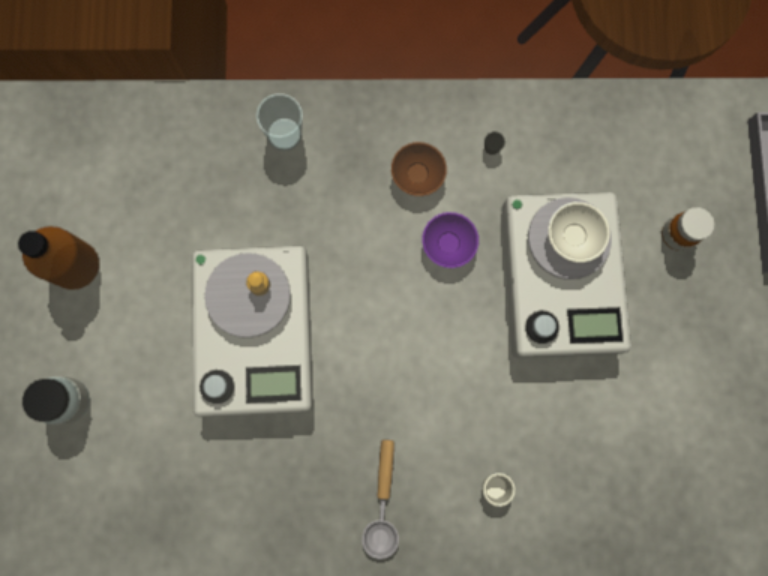

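View pics/scene0.png

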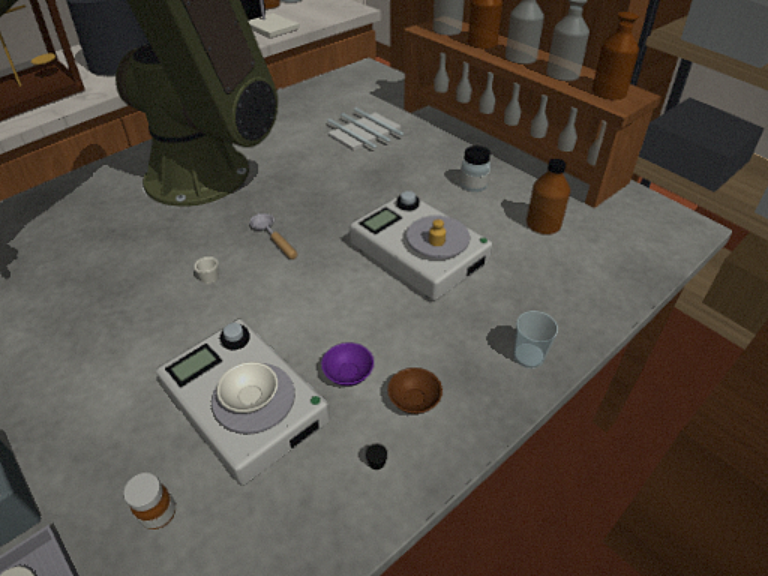

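The top view shows the dish balance on the right, with its button near (544,326) in the enlarged picture. The scene view shows the same button at (234,332). I'll locate it precisely with enlarged crops.

```bash
python3 - <<'E'
from h import *
a=np.load('/tmp/top.npz');b=np.load('/tmp/scene.npz')
A=cv2.resize(a['p'][200:235,345:380,::-1],(400,400),interpolation=cv2.INTER_CUBIC)
B=cv2.resize(b['p'][205:240,138:173,::-1],(400,400),interpolation=cv2.INTER_CUBIC)
cv2.imwrite('pics/crop.png',np.hstack([A,B]))
for n,q,u,v in(('top',a,362.7,217.3),('scene',b,156,218)):
    print(n,world(n,u,v,z=.084),world(n,u,v,d=q['d'][int(v),int(u)]))
print('pan',world('top',380,159,z=.08),'dish',world('top',385.5,154.5,z=.108),'corners',[world('top',x/1.5,y/1.5,z=.06) for x,y in((518,353),(628,350),(510,197),(615,195))])
E
```

```text
top [ 0.5547709 -0.2133557  0.084    ] [ 0.55456851 -0.21286081  0.08596684]
scene [ 0.5590079  -0.20990189  0.084     ] [ 0.55702331 -0.20918738  0.08179325]
pan [ 0.6759665  -0.25668782  0.08      ] dish [ 0.6788776  -0.26016037  0.108     ] corners [array([ 0.52045957, -0.18152259,  0.06      ]), array([ 0.52246368, -0.33396074,  0.06      ]), array([ 0.74158861, -0.18030315,  0.06      ]), array([ 0.74317544, -0.33073411,  0.06      ])]
```

View pics/crop.png

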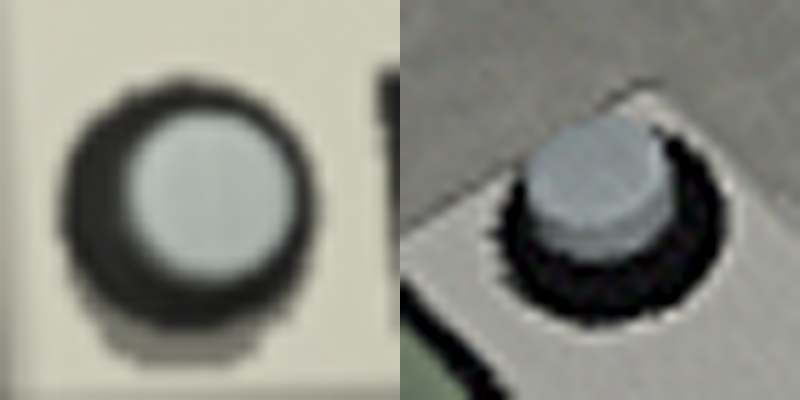

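The crop puts the disc centre at top pixel (362.9, 216.4) and scene pixel (154.8, 219.6). I'm moving above it with the fingers shut.

```bash
python3 -m handwheel '[{"fingers":-1,"x":-0.01,"y":0,"z":0.03,"spin":0},{"fingers":-1,"x":-0.025,"y":0,"z":0.074,"spin":0},{"fingers":-1,"x":-0.04,"y":0,"z":0.118,"spin":0},{"fingers":-1,"x":-0.056,"y":0,"z":0.163,"spin":0},{"fingers":-1,"x":-0.071,"y":0,"z":0.208,"spin":0},{"fingers":-1,"x":-0.086,"y":0,"z":0.253,"spin":0},{"fingers":-1,"x":-0.101,"y":0,"z":0.298,"spin":0},{"fingers":-1,"x":-0.117,"y":0,"z":0.343,"spin":0},{"fingers":-1,"x":-0.132,"y":0,"z":0.388,"spin":0},{"fingers":-1,"x":-0.145,"y":0,"z":0.425,"spin":0}]' 20
python3 - <<'E'
from h import *
for n,u,v in(('top',362.9,216.4),('scene',154.8,219.6)): print(world(n,u,v,z=.084))
t=(world('top',362.9,216.4,z=.084)+world('scene',154.8,219.6,z=.084))/2
o=get_obs();r=R.from_euler('xyz',o['eef_rot']);print(o['ee_pos'],o['eef_rot'],o['grip_width'],'tool shift',r.inv().apply(t-o['ee_pos']))
E
```

```text
time_s: 1.1
ee_pos: [0.5439, -0.2226, 0.2241]
eef_rot: [-1.571, 0.0, -1.201]
force: [0.1, -1.0, 0.1]
grip_width: 0.0177
[ 0.55659366 -0.2138574   0.084     ]
[ 0.56140679 -0.21459346  0.084     ]
[ 0.54388412 -0.22255274  0.22411619] [-1.57109739e+00  4.37724387e-04 -1.20110153e+00] 0.017674484174809556 tool shift [-0.00224145  0.14011203  0.01714593]
```

```bash
python3 -m handwheel '[{"fingers":-1,"x":-0.004,"y":0.01,"z":0.018,"spin":0},{"fingers":-1,"x":-0.004,"y":0.03,"z":0.018,"spin":0},{"fingers":-1,"x":-0.004,"y":0.05,"z":0.018,"spin":0},{"fingers":-1,"x":-0.004,"y":0.07,"z":0.018,"spin":0},{"fingers":-1,"x":-0.004,"y":0.085,"z":0.018,"spin":0},{"fingers":-1,"x":-0.004,"y":0.095,"z":0.018,"spin":0},{"fingers":-1,"x":-0.004,"y":0.1,"z":0.018,"spin":0},{"fingers":-1,"x":-0.004,"y":0.105,"z":0.018,"spin":0},{"fingers":-1,"x":-0.004,"y":0.105,"z":0.018,"spin":0},{"fingers":-1,"x":-0.004,"y":0.105,"z":0.018,"spin":0}]'
python3 - <<'E'
from h import *
p,d=snap('scene');q,_=snap('top')
cv2.imwrite('pics/near.png',np.hstack([cv2.resize(p[170:270,105:205,::-1],(400,400),interpolation=2),cv2.resize(q[160:260,312:412,::-1],(400,400),interpolation=2)]))
o=get_obs();print(o['ee_pos'],o['force'],o['grip_width'])
E
```

```text
time_s: 2.1
ee_pos: [0.558, -0.2144, 0.12]
eef_rot: [-1.57, -0.001, -1.202]
force: [-0.3, -0.8, 0.6]
grip_width: 0.0004
[ 0.55798206 -0.21441659  0.12001612] [ 0.77256179 -0.05221111 -0.4844528 ] 0.00012223166663721688
```

View pics/near.png

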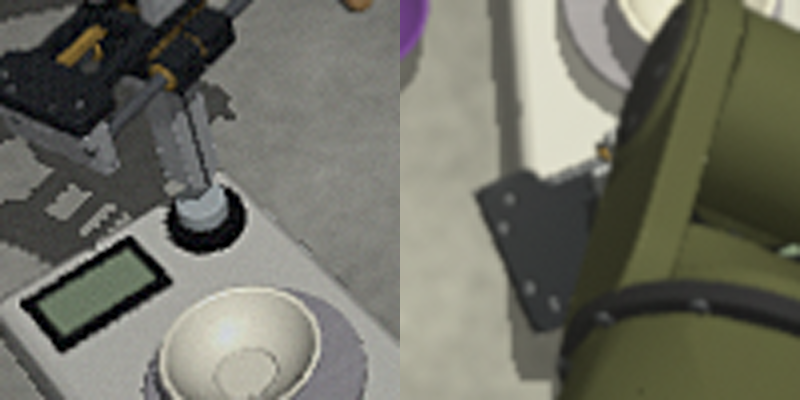

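The scene crop shows the shut fingertips over the middle of the button, at about (205,190) in the crop, with the collar and dish clear. Pressing now, slowly at the end.

```bash
python3 -m handwheel '[{"fingers":-1,"x":0,"y":0.008,"z":0,"spin":0},{"fingers":-1,"x":0,"y":0.015,"z":0,"spin":0},{"fingers":-1,"x":0,"y":0.018,"z":0,"spin":0},{"fingers":-1,"x":0,"y":0.020,"z":0,"spin":0},{"fingers":-1,"x":0,"y":0.022,"z":0,"spin":0},{"fingers":-1,"x":0,"y":0.024,"z":0,"spin":0},{"fingers":-1,"x":0,"y":0.025,"z":0,"spin":0},{"fingers":-1,"x":0,"y":0.0255,"z":0,"spin":0},{"fingers":-1,"x":0,"y":0.0255,"z":0,"spin":0},{"fingers":-1,"x":0,"y":0.0255,"z":0,"spin":0}]'
```

```text
time_s: 3.2
ee_pos: [0.5578, -0.2143, 0.0951]
eef_rot: [-1.571, -0.0, -1.202]
force: [-8.5, 3.5, 15.2]
grip_width: 0.0004
```

The 15 N reading, well over the 5 N needed, with the tip at 76 mm means the button is on its stop. Holding there, then lifting.

```bash
python3 -m handwheel '[{"fingers":-1,"x":0,"y":0,"z":0,"spin":0},{"fingers":-1,"x":0,"y":0,"z":0,"spin":0},{"fingers":-1,"x":0,"y":0,"z":0,"spin":0},{"fingers":-1,"x":0,"y":0,"z":0,"spin":0},{"fingers":-1,"x":0,"y":0,"z":0,"spin":0},{"fingers":-1,"x":0,"y":0,"z":0,"spin":0},{"fingers":-1,"x":0,"y":0,"z":0,"spin":0},{"fingers":-1,"x":0,"y":0,"z":0,"spin":0},{"fingers":-1,"x":0,"y":0,"z":0,"spin":0},{"fingers":-1,"x":0,"y":0,"z":0,"spin":0}]'
python3 -m handwheel '[{"fingers":-1,"x":0,"y":0,"z":0,"spin":0},{"fingers":-1,"x":0,"y":0,"z":0,"spin":0},{"fingers":-1,"x":0,"y":0,"z":0,"spin":0},{"fingers":-1,"x":0,"y":0,"z":0,"spin":0},{"fingers":-1,"x":0,"y":0,"z":0,"spin":0},{"fingers":-1,"x":0,"y":0,"z":0,"spin":0},{"fingers":-1,"x":0,"y":0,"z":0,"spin":0},{"fingers":-1,"x":0,"y":-0.01,"z":0,"spin":0},{"fingers":-1,"x":0,"y":-0.025,"z":0,"spin":0},{"fingers":-1,"x":0,"y":-0.045,"z":0,"spin":0}]'
python3 -m handwheel '[{"fingers":-1,"x":0,"y":-0.02,"z":0,"spin":0},{"fingers":-1,"x":0,"y":-0.05,"z":0,"spin":0},{"fingers":-1,"x":0,"y":-0.08,"z":0,"spin":0},{"fingers":-1,"x":0,"y":-0.08,"z":-0.03,"spin":0},{"fingers":-1,"x":0,"y":-0.08,"z":-0.07,"spin":0},{"fingers":-1,"x":0,"y":-0.08,"z":-0.11,"spin":0},{"fingers":-1,"x":0,"y":-0.08,"z":-0.15,"spin":0},{"fingers":-1,"x":0,"y":-0.08,"z":-0.18,"spin":0},{"fingers":-1,"x":0,"y":-0.08,"z":-0.18,"spin":0},{"fingers":-1,"x":0,"y":-0.08,"z":-0.18,"spin":0}]'
python3 - <<'E'
from h import *
b0=np.load('/tmp/scene.npz')
p,d=snap('scene');q,e=snap('top')
cv2.imwrite('pics/after.png',np.hstack([cv2.resize(p[170:310,95:235,::-1],(400,400),interpolation=2),cv2.resize(q[110:250,312:452,::-1],(400,400),interpolation=2)]))
for n,i,u,v in(('top',e,362.9,216.4),('scene',d,154.8,219.6)): print(world(n,u,v,d=np.median(i[int(v)-1:int(v)+3,int(u)-1:int(u)+3])))
o=get_obs();print(o['ee_pos'],o['force'],o['time_s'])
E
```

```text
time_s: 4.2
ee_pos: [0.5577, -0.2143, 0.0951]
eef_rot: [-1.571, -0.0, -1.202]
force: [-8.0, 4.4, 14.7]
grip_width: 0.0006
time_s: 5.2
ee_pos: [0.5576, -0.2143, 0.1395]
eef_rot: [-1.571, 0.001, -1.202]
force: [0.5, 0.0, -0.3]
grip_width: 0.0002
time_s: 6.2
ee_pos: [0.3899, -0.2795, 0.2198]
eef_rot: [-1.57, -0.001, -1.203]
force: [-0.5, -0.7, -0.1]
grip_width: 0.0002
[ 0.55654399 -0.21373783  0.08447427]
[ 0.56083528 -0.21439144  0.08336191]
[ 0.39056355 -0.27906073  0.21929041] [ 1.20710922 -0.97731741 -0.28017341] 6.3
```

View pics/after.png

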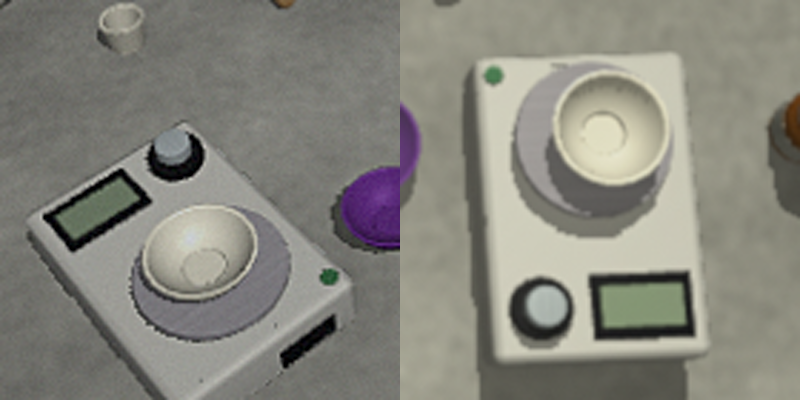

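The pictures show the button up at (172,147) left and (546,305) right, measured at about 84 mm. The dish is where it stood and the arm is clear.

```bash
python3 -c "
from h import *
print(workorder.hand_in())"
```

```text
the job is handed in; nothing more can be done
None
```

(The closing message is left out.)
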